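# Open the carrying case and stow the smallest bottle

### The arm

A 6-joint arm with a two-finger parallel gripper is mounted at the origin on a cart in front of the work surface, level with it; the furniture and walls round the work are solid. World frame = base frame: x ahead of the robot, y to its left, z up, the work surface at z = 0. Lengths are in mm, angles in degrees, forces in N, time in s.
With the tool pointing down it reaches from about 350 to 850 mm from the base axis. Payload 8.1 kg.
Tool frame: the origin (TCP) lies midway between the tips of the shut fingers; the grasp point (between the pads) lies 19 mm behind it; x points along the fingers, y is the direction in which the jaws open and shut, and the axes are right-handed (so a half turn about x gives the same grasp; the last joint's range is limited). The gripper opens to 85 mm and grips with 20 to 120 N. Pads are 22 mm wide; open, the fingers measure 114 mm over their backs; the gripper's body (76 mm by 85 mm) begins 54 mm behind the grasp point. The pads swing forward as they close: fully open they stand 13 mm farther back than shut.
Start: joints at [-69.064, 7.471, 85.268, -0, 87.261, -4.893], TCP at [261.431, -540.055, 231.292] pointing down, gripper open.
Joint ranges: [-169.43, 169.43], [-51.17, 129.36], [1.28, 143.12], [-76.62, 256.62], [0, 156.53], [-152.29, 152.29]. Speed limits (degrees/s): [136.94, 136.94, 159.86, 180, 180, 180].

### API

Orientations are given as [roll, pitch, yaw] about the fixed x, y, z axes, in that order (R = Rz(yaw) Ry(pitch) Rx(roll)).
In Python, from bench import r, snapshot, workorder gives the robot as it stands.
- The arm moves only by the tool send_rows, never from a script. Its arguments are lists of equal length, an entry for each row: "offset": the shift along the tool's x, y, z in cm, a list of three; "dr": the turn, a rotation vector about the tool's x, y, z in degrees, a list of three; "grip": the opening in per cent of the stroke, from 0 (shut) to 100 (fully open). In form: {"offset": [[dx, dy, dz], ...], "dr": [[rx, ry, rz], ...], "grip": [grip, ...]}. A call has 1 to 5 rows; each row shifts and turns the commanded pose from where the row before left it, along the tool's axes as they then stand; what a row does not reach is not made up. A row lasts 1/8 s, in which the tool goes at most 62.5 mm and 10.7 degrees, less where a joint would pass 70% of its speed; a pose out of reach is approached as far as the arm can. A call with a gripper value outside its range is refused whole. The fingers move at their own pace and stop on an object; "force" is the grip in N (left out, the last holds). Time passes only in rows, so rows that do not move let the fingers close. It gives the time, the measured TCP pose, the force and the opening at its end, in the units of the state.
- r.sense(): the state, without advancing time (a new reading comes with each control period).
- snapshot(name): name is "side" or "top" or "wrist"; returns a dict with "pixels" (420x560x3 uint8, red, green, blue), "fx", "fy", "cx", "cy" (pixels), "distortion" ([k1, k2, p1, p2, k3] as OpenCV has them; the pictures are not rectified), "world_to_cam" (4x4, takes a point from world to camera coordinates). Camera axes: x right, y up, looking along -z (the intrinsics and any distortion apply to the point x, -y, -z); pixel columns grow to the right and rows downward; lengths in mm; the calibration is good to about 2 mm. A picture is of the moment at which its call begins. There is no depth.
- workorder.hand_in(): hands the job in, once; it reports no verdict.
The state is a dict: "time": time; "joint_pos": joint angles; "qd": joint speeds; "joint_efforts": joint torques, N m; "tool_pos": TCP position; "tcp_rot": TCP orientation; "ft_force": force on the tool from outside, world axes, zero at the start; "wrist_torque": the same for the moment, N m; "finger_gap": finger opening in mm.
Only numpy, scipy, OpenCV 4.12 (cv2) and the standard library are available. Lean on these libraries where they do the work, as an engineer would, in place of code of your own. Each camera call takes 0.05 s, during which the arm holds its last target.

### The job

Open the grey carrying case by its handle, guiding the lid gently all the way up and over until it rests open on its stop, never letting it drop either way, and then let go of it. Then take the smallest of the three bottles standing in front of the furnace and set it down upright, without dropping it, in the empty bay of the case, the one on the right as seen from its handle side. Leave the lid open, and do not disturb the other two bottles or the tin in the other bay.

Things in the scene. Friction and masses are not known exactly. Their poses are not given: they have to be found in the camera images.
- case: Grey carrying case with aluminium trim, fixed to the worktop. Body 130 deep (x) x 240 wide (y) x 60 mm high, under a hinged lid 38 mm deep (98 mm high in all when shut), walls and floor 4 mm; a divider 42 mm high across the middle makes a left bay (+y, holds a tin) and a right bay (-y, empty), each 122 x 114 mm inside. Origin: centre of its underside. +x points to the hinge side at the back, -x to the handle side, +y to the left as seen from the handle side, z up
- lid (a joint): Hinge of the case's lid, rad: 0 shut, 1.85 fully open on its stop (leaning back 16 degrees past upright). The lid is an upturned tray, 0.35 kg, with little hinge friction: it balances near 1.25; let go well below that it falls shut, let go above it it falls on to the stop, too fast unless guided to about 1.65 or more, and rests there by its weight. No latch
- lid_hinge (a point): Middle of the lid's hinge axis (71 mm behind the case's centre, 60 mm up); the axis runs along the case's y. Does not move as the lid opens
- lid_handle (a point): Centre of the bar of the lid's handle: a black round bar, 12 mm thick, along the case's y, held 46 mm in front of the lid's front wall by an arm at each end (80 mm clear between the arms, 38 mm clear between bar and lid). It sits at the lid's lower edge, 182 mm from the hinge axis, at 65 mm height when shut (the lid's top is 33 mm higher) and sticking up at about 234 mm when open. Moves with the lid; its axes are those of the case, turned with the lid
- free_bay (a point): Centre of the floor of the right, empty bay, 4 mm above the worktop. Axes as the case
- small_bottle_center (a point): Centre (half-way up) of the smallest bottle: a clear round bottle with a dark screw cap, 45 mm across and 80 mm high, standing on the worktop. Straight sides up to 47 mm, then a shoulder up to a fixed cap 24 mm across and 15 mm high; 0.08 to 0.16 kg. Best gripped round the upper part of its straight sides. z up
- medium_bottle_center (a point): Centre of the medium bottle, same kind with a dark cap, 52 mm across, 94 mm high. Leave alone
- large_bottle_center (a point): Centre of the largest bottle, same kind with a white cap, 63 mm across, 113 mm high. Leave alone
- tin_center (a point): Centre of a round tin, 65 mm across and 53 mm high, standing in the left bay (hidden while the lid is shut). Leave alone
Mind the look-alikes: they are no part of the job. What is shaped like the part that bears small_bottle_center but brown or turquoise is not meant.

How it is judged (in metres and radians):
On the way, in this order (a step that is already met when the one before it is completed fails the run):
1. the lid rests open on its stop, let go (value of joint lid above 1.78 rad and contact force between each of the arm, the fingers and lid below 0.5 N), for 0.3 s.
2. the smallest bottle has been lifted clear of the worktop (height (world z) of small_bottle_center above 0.09 m), for 0.1 s.
At the end, for the whole second after the job is handed in: The lid is open on its stop (above 1.78 rad); the smallest bottle stands on the floor of the right bay, upright within 0.12 rad, at rest, anywhere between its walls; the robot has let go (value of joint lid above 1.78 rad and x of small_bottle_center in the frame of free_bay between -0.045 and 0.045 m and y of small_bottle_center in the frame of free_bay between -0.045 and 0.045 m and z of small_bottle_center in the frame of free_bay between 0.034 and 0.046 m and angle between small_bottle_center's own z axis and vertical below 0.12 rad and velocity of joint lid below 0.05 rad/s and linear speed of small_bottle below 0.02 m/s); the robot touches nothing.
It fails at once if the lid is flung open or dropped shut (faster than 3 rad/s) (velocity of joint lid above 3 rad/s or velocity of joint lid below -3 rad/s).
It fails at once if the smallest bottle is dropped (falls loose faster than 0.6 m/s, about 18 mm) (linear speed of small_bottle above 0.6 m/s and contact force between each of the arm, the fingers and small_bottle below 0.1 N).
It fails at once if the medium or large bottle is moved more than 30 mm or tipped (distance of any of medium_bottle_center, large_bottle_center from where it was at the start of the episode above 0.03 m or angle between any of medium_bottle_center, large_bottle_center's own z axis and vertical above 0.35 rad).
It fails at once if the tin is moved more than 30 mm or tipped (distance of tin_center from where it was at the start of the episode above 0.03 m or angle between tin_center's own z axis and vertical above 0.35 rad).
It also fails if it takes over 67 s, if anything falls off the work surface, if the arm or the gripper's body presses on something with over 40 N, if the wrist force passes 120 N, or if a joint passes its speed limit or range.

## Working session

There is one attempt and no reset: what is moved stays moved. The work goes in short steps, Python scripts to look and compute and a tool call to move; the robot and the scene stay as the last step left them, time stands still between calls to the robot, and variables do not carry over. Pictures are saved under pics/ and viewed, and the job is handed in when it is done.

Besides the shell and the picture viewer there is one more tool, called after "Call:" as a command line: name --argument value ..., lists and objects as JSON in quotes. send_rows: Moves the arm, as the interface text tells. Its arguments: {"type":"object","properties":{"offset":{"type":"array","items":{"type":"array","items":{"type":"number"}}},"dr":{"type":"array","items":{"type":"array","items":{"type":"number"}}},"grip":{"type":"array","items":{"type":"number"}},"force":{"type":"number"}},"required":["offset","dr","grip"]}

```bash
ls; mkdir -p pics; python3 - <<'E'
from bench import r, snapshot, workorder
import cv2
print(r.sense())
for n in ["side","top","wrist"]:
    s=snapshot(n); cv2.imwrite(f"pics/{n}0.png",s["pixels"][:,:,::-1])
    print(n,s["fx"],s["fy"],s["cx"],s["cy"],s["distortion"],s["world_to_cam"])
E
```

```text
pics
{'time': 0.0, 'joint_pos': array([-6.90647093e+01,  7.51429964e+00,  8.53309524e+01,  7.45974075e-05,
        8.72612427e+01, -4.89432793e+00]), 'qd': array([-0.0444537 ,  0.02981273,  0.02324972,  0.01813578,  0.0216254 ,
        0.14328137]), 'joint_efforts': array([ 5.38928489e-04, -5.69399250e+01, -5.00548983e+01, -2.80614850e-04,
        1.45016730e-02, -9.26252415e-05]), 'tool_pos': array([ 261.22604581, -539.52818741,  230.23682442]), 'tcp_rot': array([-94.93441298,  89.89350518, 110.89520202]), 'ft_force': array([-0.62381847, -0.37655327, -0.38882743]), 'wrist_torque': array([ 0.03556352, -0.04582188,  0.02258957]), 'finger_gap': 85.16192858890648}
side 384.4261150836069 384.4261150836069 279.52801353844114 211.53217940889684 [-0.01619445  0.          0.          0.          0.        ] [[-9.83440376e-01 -1.81128927e-01 -6.11056042e-03  4.81322711e+02]
 [ 9.04794779e-02 -5.19914529e-01  8.49412943e-01 -8.65984469e+01]
 [-1.57030224e-01  8.34794103e-01  5.27693390e-01 -8.54958433e+02]
 [ 0.00000000e+00  0.00000000e+00  0.00000000e+00  1.00000000e+00]]
top 471.859546597925 471.859546597925 269.16894222741456 214.93860448720017 [-0.07315472  0.          0.          0.          0.        ] [[-1.94949908e-02 -9.99655003e-01 -1.76017027e-02  4.43246339e+01]
 [ 9.85546647e-01 -2.21770160e-02  1.67946378e-01 -4.88774160e+02]
 [-1.68278790e-01 -1.40731860e-02  9.85638978e-01 -9.84604452e+02]
 [ 0.00000000e+00  0.00000000e+00  0.00000000e+00  1.00000000e+00]]
wrist 364.2547156674939 364.2547156674939 282.3133748948942 206.42202876395163 [0.03091172 0.         0.         0.         0.        ] [[ 4.34993892e-01 -9.00432174e-01 -1.48801297e-03 -5.99086825e+02]
 [ 8.52158325e-01  4.12205767e-01 -3.22354765e-01  4.26619807e+01]
 [ 2.90871969e-01  1.38954331e-01  9.46617764e-01 -3.81738229e+02]
 [ 0.00000000e+00  0.00000000e+00  0.00000000e+00  1.00000000e+00]]
```

View pics/side0.png

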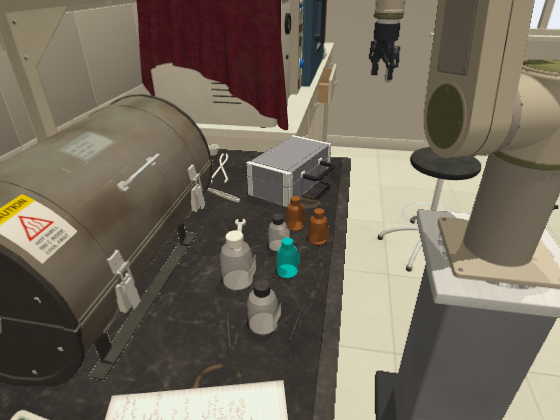

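View pics/top0.png

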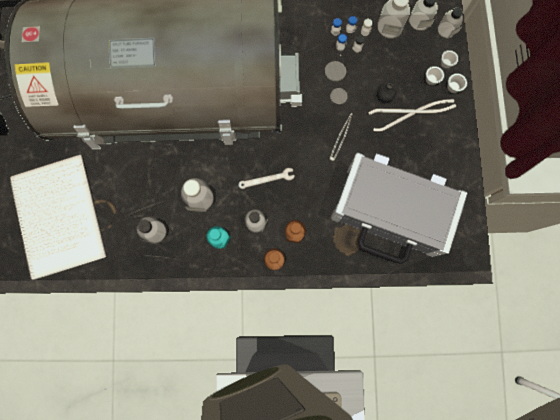

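View pics/wrist0.png

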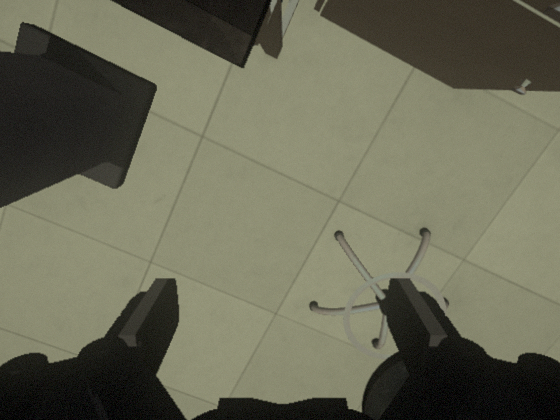

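```bash
cat > h.py <<'E'
import numpy as np, cv2
from bench import r, snapshot, workorder
def K(s): return np.array([[s["fx"],0,s["cx"]],[0,s["fy"],s["cy"]],[0,0,1.]])
def ray(s,uv):
    p=cv2.undistortPoints(np.array([[uv]],float),K(s),np.array(s["distortion"]))[0,0]
    M=np.array(s["world_to_cam"]);R=M[:3,:3];t=M[:3,3]
    return -R.T@t, R.T@np.array([p[0],-p[1],-1.])
def onz(s,uv,z):
    o,d=ray(s,uv); return o+d*(z-o[2])/d[2]
def proj(s,P):
    P=np.atleast_2d(np.array(P,float));M=np.array(s["world_to_cam"]);c=P@M[:3,:3].T+M[:3,3]
    c=c*[1,-1,-1]
    return cv2.projectPoints(c,np.zeros(3),np.zeros(3),K(s),np.array(s["distortion"]))[0][:,0]
def two(s1,u1,s2,u2):
    o1,d1=ray(s1,u1);o2,d2=ray(s2,u2)
    A=np.stack([d1,-d2],1);x=np.linalg.lstsq(A,o2-o1,rcond=None)[0]
    a=o1+d1*x[0];b=o2+d2*x[1];return (a+b)/2,np.linalg.norm(a-b)
def save(n,img,box=None,f=1):
    if box: img=img[box[1]:box[3],box[0]:box[2]]
    cv2.imwrite(f"pics/{n}.png",cv2.resize(img,None,fx=f,fy=f,interpolation=cv2.INTER_CUBIC)[:,:,::-1])
E
python3 - <<'E'
from h import *
s=snapshot("top"); save("t1",s["pixels"],(320,140,480,280),5)
save("t1b",s["pixels"],(120,170,320,280),4)
s=snapshot("side"); save("s1",s["pixels"],(200,120,350,240),5)
E
```

```text
(no output)
```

View pics/t1.png

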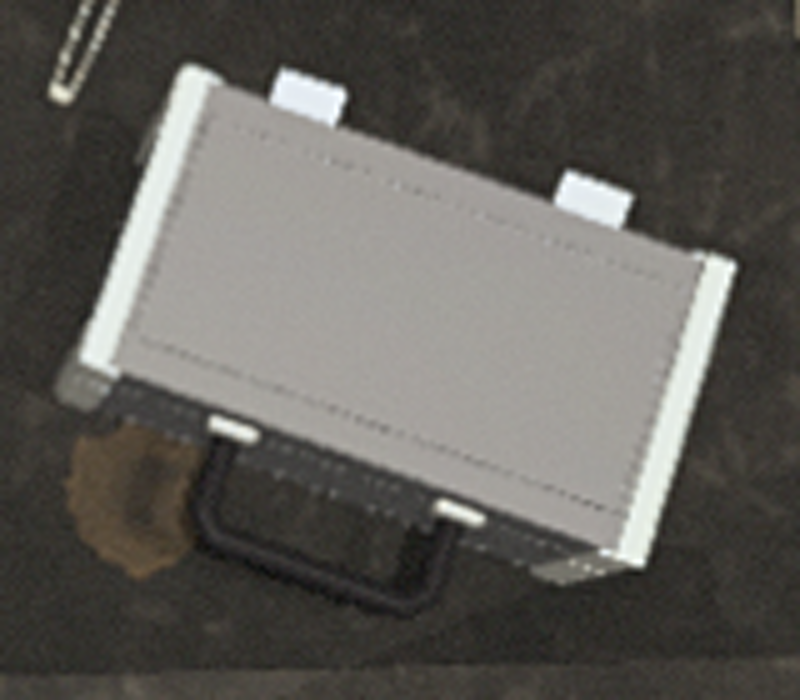

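View pics/t1b.png

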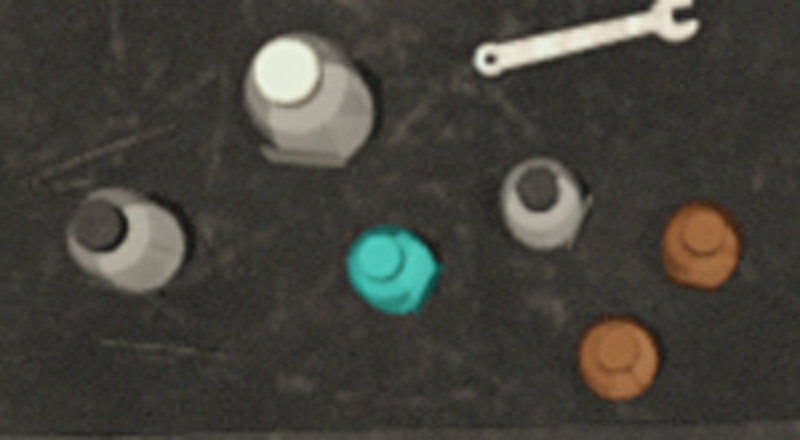

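View pics/s1.png

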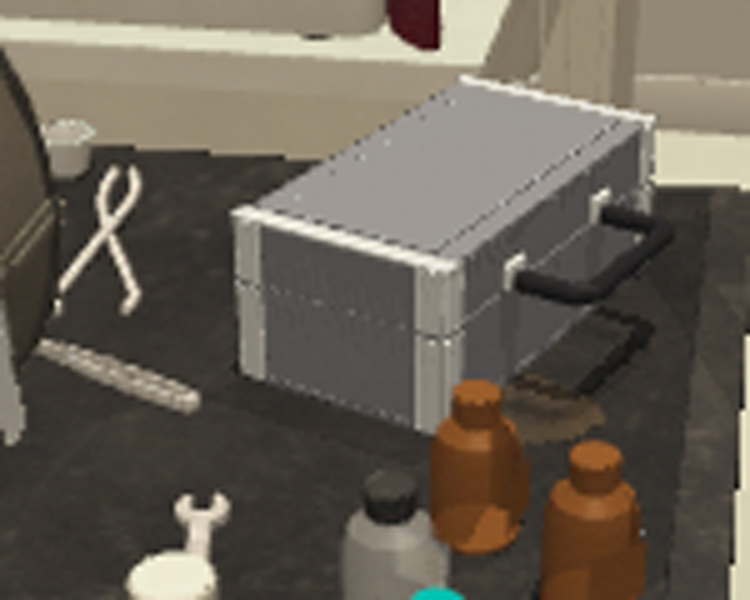

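```bash
python3 - <<'E'
from h import *
s=snapshot("top"); s2=snapshot("side")
f=lambda x,y:(320+(x-2)/5,140+(y-2)/5)
C=[onz(s,f(*p),98) for p in [(184,66),(82,368),(642,566),(735,263)]]
BL,FL,FR,BR=C
for c in C: print(c.round(1))
print("depth",np.linalg.norm(BL-FL),np.linalg.norm(BR-FR),"width",np.linalg.norm(BL-BR),np.linalg.norm(FL-FR))
ctr=sum(C)/4; ex=((BL-FL)+(BR-FR));ey=(BL-BR)+(FL-FR)
a1=np.degrees(np.arctan2(ex[1],ex[0]));a2=np.degrees(np.arctan2(-ey[0],ey[1]));print(ctr,a1,a2)
# handle bar: centre line endpoints
g=lambda x,y:(200+(x-2)/5,120+(y-2)/5)
h1=onz(s,f(210,533),65);h2=onz(s,f(420,605),65);print("handle corners",h1,h2,(h1+h2)/2)
b=lambda x,y:(120+(x-1.5)/4,170+(y-1.5)/4)
print(two(s,b(540,187),s2,g(391,487)), onz(s,b(540,187),80))
print("small",onz(s,b(542,205),30), onz(s,b(119,240),40),onz(s,b(310,100),50))
for n,p in dict(br1=(704,235),br2=(618,352),tq=(382,257),med=(101,223),lar=(287,70)).items(): print(n,onz(s,b(*p),{'med':94,'lar':113}.get(n,80)).round())
E
```

```text
[ 608.4 -152.7   98. ]
[ 480.5 -104.    98. ]
[ 393.6 -329.2   98. ]
[ 518.8 -379.    98. ]
depth 136.7884069037166 134.6861732638716 width 243.36053165754447 241.3316861897279
[ 500.32677584 -241.21906279   98.        ] -21.270515996511367 -21.34966203004844
handle corners [ 414.65374505 -159.12030879   65.        ] [ 382.31893951 -245.84842983   65.        ] [ 398.48634228 -202.48436931   65.        ]
(array([481.16462642,  64.17234016,  76.00938614]), np.float64(0.40811440835260177)) [480.69926193  64.00822163  80.        ]
small [479.06684319  65.33352464  30.        ] [463.20299585 296.76703983  40.        ] [536.70640074 190.34222097  50.        ]
br1 [453. -21.  80.]
br2 [394.  25.  80.]
tq [446. 147.  80.]
med [465. 292.  94.]
lar [539. 192. 113.]
```

```bash
cat >> h.py <<'E'
from scipy.spatial.transform import Rotation as Ro
YAW=-21.3
ex=np.array([np.cos(np.radians(YAW)),np.sin(np.radians(YAW)),0]);ey=np.array([-ex[1],ex[0],0])
CTR=np.array([500.3,-241.2,0])
def pose():
    st=r.sense();return np.array(st["tool_pos"]),Ro.from_euler("xyz",st["tcp_rot"],degrees=True).as_matrix(),st
def goal(p,jaw=ex):
    """shift in tool axes (cm) & rotvec (tool, deg) to TCP p, tool down, y nearest +-jaw"""
    P,R,st=pose()
    best=None
    for sg in (1,-1):
        x=np.array([0,0,-1.]);y=sg*jaw;G=np.stack([x,y,np.cross(x,y)],1)
        rv=np.degrees(Ro.from_matrix(R.T@G).as_rotvec())
        if best is None or np.linalg.norm(rv)<np.linalg.norm(best[0]):best=(rv,G)
    rv,G=best
    print("P",P.round(1),"err",(p-P).round(1),"F",st["ft_force"].round(1),"T",st["wrist_torque"].round(2),"gap",round(st["finger_gap"],1),"t",round(st["time"],2),"j",np.round(st["joint_pos"],0))
    print("shift now cm",(R.T@(p-P)/10).round(2),"| after turn",(G.T@(p-P)/10).round(2),"turn",rv.round(2)); return R,G
E
python3 - <<'E'
from h import *
H=np.array([397.5,-201.5,0])
R,G=goal(H+[0,0,170]); print(R.round(3));print(G.round(3))
s=snapshot("wrist");M=s["world_to_cam"];o=-M[:3,:3].T@M[:3,3];P,_,_=pose();print("cam in tool",R.T@(o-P))
E
```

```text
P [ 261.4 -539.9  231.1] err [136.1 338.4 -61.1] F [-0.1 -0.1 -0.2] T [0.01 0.01 0.04] gap 85.5 t 0.35 j [-69.   7.  85.  -0.  87.  -5.]
shift now cm [  6.12 -24.53 -27.  ] | after turn [  6.11   0.39 -36.48] turn [-4.287e+01 -1.000e-02  2.000e-02]
[[-0.     0.436 -0.9  ]
 [ 0.    -0.9   -0.436]
 [-1.    -0.    -0.   ]]
[[ 0.     0.932 -0.363]
 [ 0.    -0.363 -0.932]
 [-1.     0.    -0.   ]]
cam in tool [-1.43787755e+02 -5.76577816e-02 -8.21599855e+01]
```

Call:
send_rows --offset '[[0,0,0],[0,0,0],[0,0,0],[0,0,0],[0,0.4,-5]]' --dr '[[-10.6,0,0],[-10.6,0,0],[-10.6,0,0],[-10.6,0,0],[-0.4,0,0]]' --grip '[45,45,45,45,45]' --force 25

```text
time: 1.02
tool_pos: [282.6, -496.3, 230.9]
tcp_rot: [-40.7, 90.0, -152.0]
ft_force: [1.5, 0.7, -0.1]
finger_gap: 38.2
```

Call:
send_rows --offset '[[0,0,-6],[0,0,-6],[0,0,-6],[0,0,-6],[0,0,-6]]' --dr '[[0,0,0],[0,0,0],[0,0,0],[0,0,0],[0,0,0]]' --grip '[45,45,45,45,45]'

```text
time: 1.65
tool_pos: [393.5, -214.0, 231.6]
tcp_rot: [83.8, 89.9, -27.6]
ft_force: [1.0, 0.5, 0.2]
finger_gap: 38.6
```

```bash
python3 - <<'E'
from h import *
H=np.array([397.5,-201.5,0])
goal(H+[0,0,170])
E
```

```text
P [ 393.5 -214.   231.6] err [  4.   12.5 -61.6] F [1.  0.5 0.2] T [-0.04 -0.02 -0.03] gap 38.6 t 1.65 j [-35. -17. 108.   0.  89. -14.]
shift now cm [ 6.16 -0.08 -1.31] | after turn [ 6.16 -0.08 -1.31] turn [-0.09  0.01 -0.06]
```

Call:
send_rows --offset '[[2,0,-1.3],[3,0,0],[2,0,0],[0,0,0]]' --dr '[[0,0,0],[0,0,0],[0,0,0],[0,0,0]]' --grip '[45,45,45,45]'

```text
time: 2.15
tool_pos: [396.1, -203.2, 159.0]
tcp_rot: [-98.4, 89.7, 150.2]
ft_force: [-0.1, 0.2, 0.3]
finger_gap: 38.9
```

```bash
python3 - <<'E'
from h import *
H=np.array([397.5,-201.5,0])
goal(H+[0,0,46])
s=snapshot("wrist");save("w1",s["pixels"])
print(proj(s,[H+[0,0,65],H+[0,0,65]+40*ey,H+[0,0,65]-40*ey]).round(1))
E
```

```text
P [ 396.1 -203.2  159. ] err [   1.4    1.7 -113. ] F [-0.1  0.2  0.3] T [-0.02  0.01 -0.02] gap 38.9 t 2.15 j [-34. -14. 114.  -0.  81. -12.]
shift now cm [11.3   0.11 -0.2 ] | after turn [11.3   0.06 -0.21] turn [-0.1  -0.04  0.25]
[[284.8 205.5]
 [284.8 147.5]
 [284.8 257.9]]
```

View pics/w1.png

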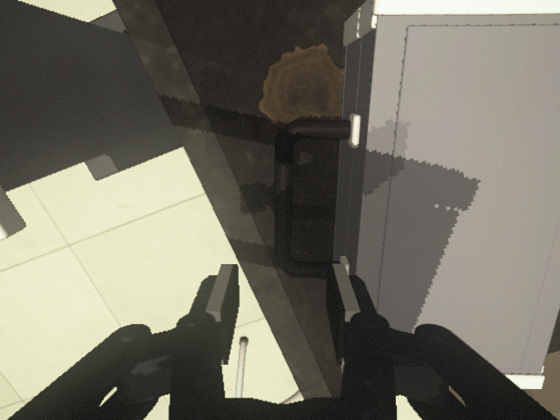

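Call:
send_rows --offset '[[3,0.05,-0.1],[3,0,0],[2.5,0,0],[2,0,0],[0.7,0,0]]' --dr '[[0,0,0],[0,0,0],[0,0,0],[0,0,0],[0,0,0]]' --grip '[45,45,45,45,45]'

```text
time: 2.82
tool_pos: [399.2, -203.8, 51.7]
tcp_rot: [54.2, 90.0, -57.1]
ft_force: [-34.3, 19.7, 65.0]
finger_gap: 38.3
```

Call:
send_rows --offset '[[0,0,0]]' --dr '[[0,0,0]]' --grip '[45]'

```text
time: 2.95
tool_pos: [399.0, -203.6, 52.4]
tcp_rot: [1.0, 90.0, -110.4]
ft_force: [-16.7, 8.8, 25.4]
finger_gap: 38.2
```

```bash
python3 - <<'E'
from h import *
H=np.array([397.5,-201.5,0])
goal(H+[0,0,46])
s=snapshot("wrist");save("w2",s["pixels"])
s=snapshot("side");save("s2",s["pixels"],(230,90,370,230),4)
E
```

```text
P [ 399.  -203.6   52.4] err [-1.5  2.1 -6.4] F [-16.7   8.8  25.4] T [0.81 1.13 0.13] gap 38.2 t 2.95 j [-34.  -7. 119.  -0.  68. -12.]
shift now cm [ 0.64 -0.21 -0.15] | after turn [ 0.64 -0.21 -0.15] turn [-0.08  0.02 -0.  ]
```

View pics/w2.png

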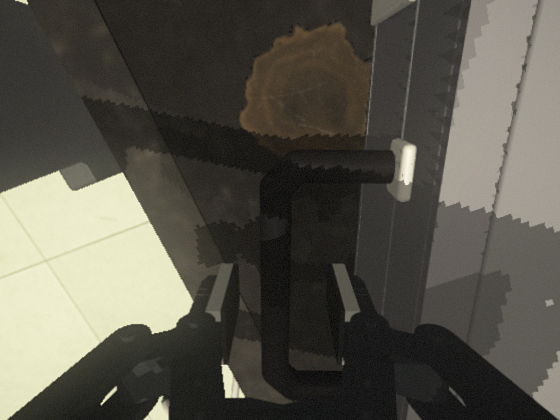

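View pics/s2.png

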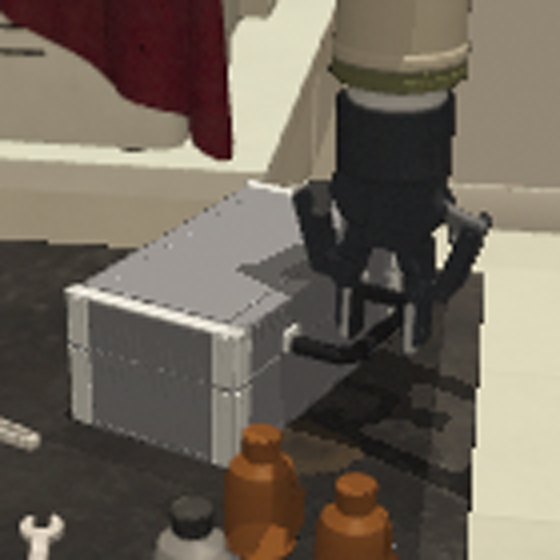

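Call:
send_rows --offset '[[-2,0,0],[-3,0,0],[-3,0,0],[0,0,0],[0,0,0]]' --dr '[[0,0,0],[0,0,0],[0,0,0],[0,0,10],[0,0,10]]' --grip '[45,45,38,38,35]'

```text
time: 3.68
tool_pos: [400.1, -204.2, 132.1]
tcp_rot: [89.8, 69.8, -21.6]
ft_force: [-1.0, 0.9, -0.2]
finger_gap: 30.0
```

Call:
send_rows --offset '[[0,0,0],[0,0,0]]' --dr '[[0,0,10],[0,0,0]]' --grip '[35,35]'

```text
time: 3.92
tool_pos: [408.3, -210.6, 142.0]
tcp_rot: [89.5, 59.8, -21.9]
ft_force: [0.8, -0.5, -0.1]
finger_gap: 29.8
```

```bash
cat >> h.py <<'E'
ez=np.array([0,0,1.])
BAR=np.array([397.5,-201.5,65.])
def tgoal(bar,tilt,reach=15,quiet=False,cmd=None):
    """TCP pose with tool tilted; TCP 'reach' beyond bar point"""
    P,R,st=pose()
    if cmd is not None: P,R=cmd
    a=np.radians(tilt);x=np.sin(a)*ex-np.cos(a)*ez;y=np.cos(a)*ex+np.sin(a)*ez
    G=np.stack([x,y,np.cross(x,y)],1);p=bar+reach*x
    if not quiet: print("P",P.round(1),"err(ex,ey,z)",[round(float((p-P)@v),1) for v in(ex,ey,ez)],"F(ex,ey,z)",[round(float(st["ft_force"]@v),1) for v in(ex,ey,ez)],"T",st["wrist_torque"].round(2),"gap",round(st["finger_gap"],1),"t",round(st["time"],2),"j",np.round(st["joint_pos"],0))
    print("shift cm",(R.T@(p-P)/10).round(2),"turn",np.degrees(Ro.from_matrix(R.T@G).as_rotvec()).round(2)); return p,G
E
python3 - <<'E'
from h import *
tgoal(BAR,30)
s=snapshot("top");save("t3",s["pixels"],(320,140,480,280),5)
E
```

```text
P [ 408.3 -210.6  142. ] err(ex,ey,z) [-5.9, 4.6, -90.0] F(ex,ey,z) [0.9, -0.2, -0.1] T [0.03 0.22 0.03] gap 29.8 t 3.92 j [-42. -48. 143.  12.  57. -24.]
shift cm [ 7.48 -5.04 -0.5 ] turn [-0.    0.28 -0.2 ]
```

View pics/t3.png

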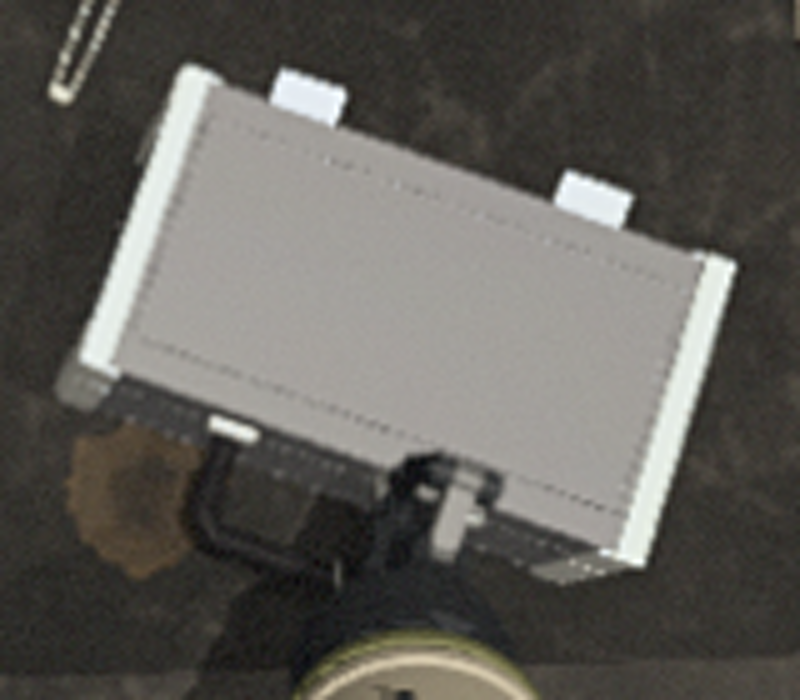

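Call:
send_rows --offset '[[0,0,0],[0,0,0],[0,0,0]]' --dr '[[0,0,-8],[0,0,-7],[0,0,0]]' --grip '[35,35,35]'

```text
time: 4.35
tool_pos: [404.3, -205.7, 129.8]
tcp_rot: [90.7, 76.3, -20.6]
ft_force: [0.6, 0.9, 0.3]
finger_gap: 30.1
```

```bash
python3 - <<'E'
from h import *
tgoal(BAR,15,13)
E
```

```text
P [ 404.3 -205.7  129.8] err(ex,ey,z) [-4.5, 1.5, -77.3] F(ex,ey,z) [0.2, 1.0, 0.3] T [0.06 0.11 0.01] gap 30.1 t 4.35 j [-36. -27. 128.   4.  66. -16.]
shift cm [ 7.41 -2.27 -0.12] turn [-0.01 -0.17  1.27]
```

Call:
send_rows --offset '[[0,-2.3,-0.1],[2,0,0],[2,0,0],[1.2,0,0],[0,0,0]]' --dr '[[0,0,1.2],[0,0,0],[0,0,0],[0,0,0],[0,0,0]]' --grip '[35,35,35,35,35]'

```text
time: 4.97
tool_pos: [396.4, -201.7, 75.4]
tcp_rot: [90.5, 74.7, -20.8]
ft_force: [0.1, 0.1, 0.7]
finger_gap: 30.0
```

```bash
python3 - <<'E'
from h import *
tgoal(BAR,15,13)
E
```

```text
P [ 396.4 -201.7   75.4] err(ex,ey,z) [4.3, 0.6, -23.0] F(ex,ey,z) [0.1, 0.2, 0.7] T [0.06 0.16 0.  ] gap 30.0 t 4.97 j [-37. -27. 134.   5.  58. -18.]
shift cm [ 2.33 -0.19 -0.05] turn [-0.06 -0.12 -0.29]
```

Call:
send_rows --offset '[[1,-0.2,0],[0.6,0,0]]' --dr '[[0,0,0],[0,0,0]]' --grip '[35,35]'

```text
time: 5.22
tool_pos: [399.9, -203.5, 61.0]
tcp_rot: [90.3, 74.5, -21.1]
ft_force: [-0.5, -0.6, -0.2]
finger_gap: 29.9
```

Call:
send_rows --offset '[[0.4,0,0],[0.3,0,0]]' --dr '[[0,0,0],[0,0,0]]' --grip '[35,35]'

```text
time: 5.48
tool_pos: [401.7, -204.2, 54.4]
tcp_rot: [90.3, 74.5, -21.0]
ft_force: [-0.7, 0.9, -0.1]
finger_gap: 30.3
```

```bash
python3 - <<'E'
from h import *
tgoal(BAR,15,13)
s=snapshot("side");save("s3",s["pixels"],(230,90,370,230),4)
s=snapshot("wrist");save("w3",s["pixels"])
E
```

```text
P [ 401.7 -204.2   54.4] err(ex,ey,z) [-1.5, 1.0, -1.9] F(ex,ey,z) [-1.0, 0.6, -0.1] T [0.05 0.11 0.02] gap 30.3 t 5.47 j [-37. -23. 134.   5.  55. -18.]
shift cm [ 0.14 -0.2  -0.1 ] turn [-0.04 -0.07 -0.46]
```

View pics/s3.png

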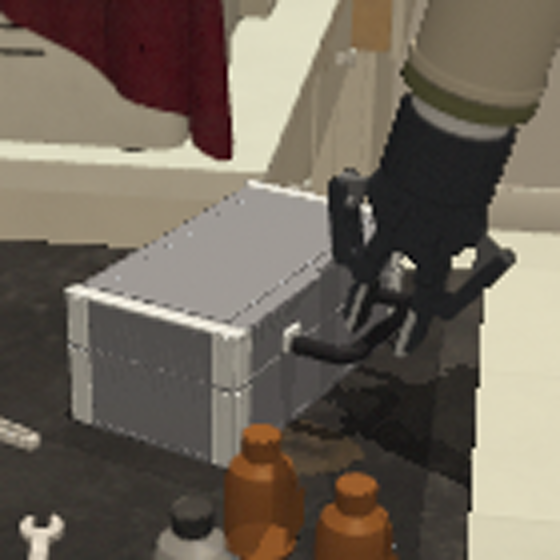

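View pics/w3.png

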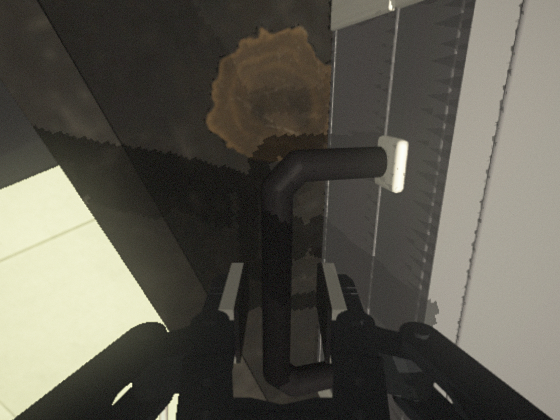

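Call:
send_rows --offset '[[0.1,-0.2,0],[0,0,0],[0,0,0],[0,0,0],[0,0,0]]' --dr '[[0,0,0],[0,0,0],[0,0,0],[0,0,0],[0,0,0]]' --grip '[35,20,5,5,5]' --force 30

```text
time: 6.2
tool_pos: [399.5, -203.3, 52.9]
tcp_rot: [90.3, 74.6, -21.0]
ft_force: [-6.0, 1.5, 4.6]
finger_gap: 10.7
```

```bash
python3 - <<'E'
from h import *
tgoal(BAR,15,13)
E
```

```text
P [ 399.5 -203.3   52.9] err(ex,ey,z) [0.8, 1.0, -0.5] F(ex,ey,z) [-6.1, -0.8, 4.6] T [ 0.26  0.89 -0.08] gap 10.7 t 6.2 j [-37. -24. 134.   5.  55. -18.]
shift cm [ 0.07  0.07 -0.1 ] turn [-0.04 -0.07 -0.38]
```

```bash
cat >> h.py <<'E'
REACH=13.
HINGE=CTR+71*ex+60*ez
def arc(th):
    t=np.radians(th);return HINGE+(-182*np.cos(t)+5*np.sin(t))*ex+(182*np.sin(t)+5*np.cos(t))*ez
def frame(tilt):
    a=np.radians(tilt);x=np.sin(a)*ex-np.cos(a)*ez;y=np.cos(a)*ex+np.sin(a)*ez
    return np.stack([x,y,np.cross(x,y)],1)
def plan(ths,tilts,corr=np.zeros(3)):
    """relative rows along arc; first entry is the present one"""
    for i in range(1,len(ths)):
        A,B=frame(tilts[i-1]),frame(tilts[i])
        p0=arc(ths[i-1])+REACH*A[:,0];p1=arc(ths[i])+REACH*B[:,0]
        print(ths[i],tilts[i],"off",(A.T@(p1-p0)/10).round(2),"rz",round(tilts[i]-tilts[i-1],1))
E
python3 - <<'E'
from h import *
print(arc(0))
ths=list(range(0,105,4));plan(ths,[max(0,15-i) for i in range(len(ths))])
E
```

```text
[ 396.88227374 -200.87911342   65.        ]
4 14 off [-1.2   0.38 -0.  ] rz -1
8 13 off [-1.18  0.44  0.  ] rz -1
12 12 off [-1.16  0.51 -0.  ] rz -1
16 11 off [-1.13  0.57  0.  ] rz -1
20 10 off [-1.09  0.62  0.  ] rz -1
24 9 off [-1.06  0.68  0.  ] rz -1
28 8 off [-1.02  0.73 -0.  ] rz -1
32 7 off [-0.98  0.79  0.  ] rz -1
36 6 off [-0.94  0.84  0.  ] rz -1
40 5 off [-0.89  0.88 -0.  ] rz -1
44 4 off [-0.84  0.93  0.  ] rz -1
48 3 off [-0.79  0.97 -0.  ] rz -1
52 2 off [-0.74  1.01 -0.  ] rz -1
56 1 off [-0.68  1.05  0.  ] rz -1
60 0 off [-0.62  1.08 -0.  ] rz -1
64 0 off [-0.57  1.14 -0.  ] rz 0
68 0 off [-0.48  1.17  0.  ] rz 0
72 0 off [-0.4   1.21  0.  ] rz 0
76 0 off [-0.32  1.23  0.  ] rz 0
80 0 off [-0.23  1.25 -0.  ] rz 0
84 0 off [-0.14  1.26 -0.  ] rz 0
88 0 off [-0.05  1.27 -0.  ] rz 0
92 0 off [0.03 1.27 0.  ] rz 0
96 0 off [ 0.12  1.26 -0.  ] rz 0
100 0 off [ 0.21  1.25 -0.  ] rz 0
104 0 off [0.3  1.24 0.  ] rz 0
```

Call:
send_rows --offset '[[-1.2,0.38,0],[-1.18,0.44,0],[-1.16,0.51,0]]' --dr '[[0,0,-1],[0,0,-1],[0,0,-1]]' --grip '[5,5,5]'

```text
time: 6.58
tool_pos: [403.1, -204.8, 90.4]
tcp_rot: [90.4, 77.7, -21.0]
ft_force: [1.1, -1.3, -4.0]
finger_gap: 10.5
```

```bash
python3 - <<'E'
from h import *
tgoal(arc(12),12,13)
s=snapshot("side");save("s4",s["pixels"],(200,60,400,230),4)
E
```

```text
P [ 403.1 -204.8   90.4] err(ex,ey,z) [0.5, 1.4, -0.3] F(ex,ey,z) [1.5, -0.8, -4.0] T [ 0.01  0.2  -0.1 ] gap 10.5 t 6.58 j [-36. -23. 129.   4.  62. -16.]
shift cm [ 0.04  0.04 -0.14] turn [-0.06 -0.07 -0.34]
```

View pics/s4.png

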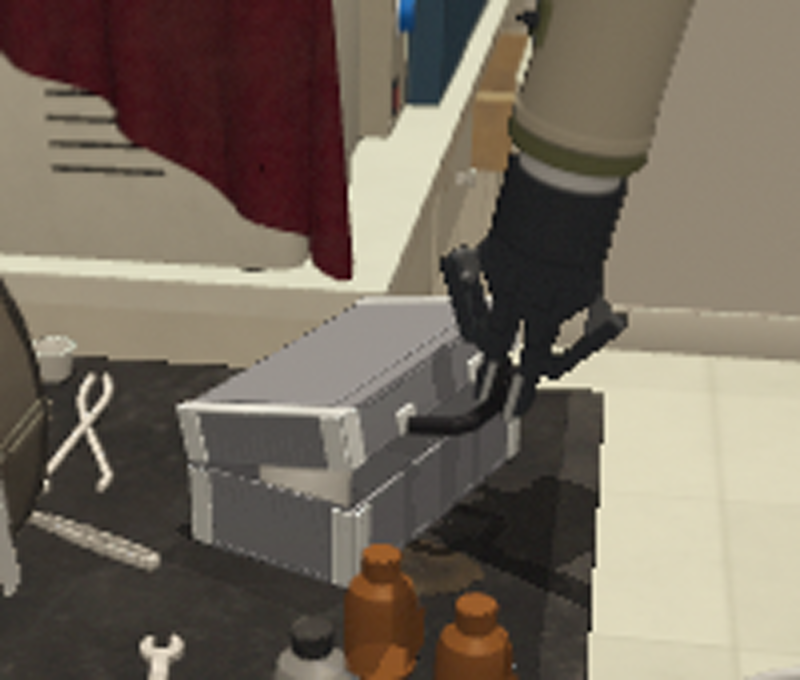

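Lid is lifting cleanly. Continue.

Call:
send_rows --offset '[[-1.13,0.57,0],[-1.09,0.62,0],[-1.06,0.68,0],[-1.02,0.73,0],[-0.98,0.79,0]]' --dr '[[0,0,-1],[0,0,-1],[0,0,-1],[0,0,-1],[0,0,-1]]' --grip '[5,5,5,5,5]'

```text
time: 7.25
tool_pos: [424.2, -213.3, 147.9]
tcp_rot: [90.6, 82.8, -20.8]
ft_force: [-7.4, 1.8, 1.5]
finger_gap: 10.6
```

```bash
python3 - <<'E'
from h import *
tgoal(arc(32),7,13)
E
```

```text
P [ 424.2 -213.3  147.9] err(ex,ey,z) [1.9, 1.6, -0.1] F(ex,ey,z) [-7.5, -1.0, 1.5] T [ 0.35  1.56 -0.08] gap 10.6 t 7.25 j [-34. -17. 117.   2.  72. -13.]
shift cm [ 0.03  0.19 -0.16] turn [-0.05 -0.07 -0.18]
```

Call:
send_rows --offset '[[-0.94,0.84,0],[-0.89,0.88,0],[-0.84,0.93,0],[-0.79,0.97,0],[-0.74,1.01,0]]' --dr '[[0,0,-1],[0,0,-1],[0,0,-1],[0,0,-1],[0,0,-1]]' --grip '[5,5,5,5,5]'

```text
time: 7.88
tool_pos: [464.0, -229.2, 195.7]
tcp_rot: [90.8, 87.7, -20.6]
ft_force: [-3.9, -1.1, 3.4]
finger_gap: 10.8
```

```bash
python3 - <<'E'
from h import *
tgoal(arc(52),2,13)
E
```

```text
P [ 464.  -229.2  195.7] err(ex,ey,z) [1.5, 2.0, -2.2] F(ex,ey,z) [-3.3, -2.5, 3.4] T [-0.08  0.87 -0.06] gap 10.8 t 7.88 j [-32.  -7. 103.   0.  81. -11.]
shift cm [ 0.23  0.14 -0.2 ] turn [-0.05 -0.03 -0.31]
```

Call:
send_rows --offset '[[-0.64,1.07,-0.05],[-0.6,1.1,-0.05],[-0.55,1.15,0],[-0.48,1.17,0],[-0.4,1.2,0]]' --dr '[[0,0,-1],[0,0,-1],[0,0,0],[0,0,0],[0,0,0]]' --grip '[5,5,5,5,5]'

```text
time: 8.5
tool_pos: [517.6, -250.3, 223.7]
tcp_rot: [82.6, 89.5, -28.8]
ft_force: [-5.1, -5.9, 3.6]
finger_gap: 10.4
```

```bash
python3 - <<'E'
from h import *
tgoal(arc(72),0,13)
s=snapshot("side");save("s5",s["pixels"],(200,20,400,230),4)
E
```

```text
P [ 517.6 -250.3  223.7] err(ex,ey,z) [0.1, 2.2, -2.1] F(ex,ey,z) [-2.6, -7.4, 3.6] T [-0.66  1.07 -0.01] gap 10.4 t 8.5 j [-31.   3.  90.   0.  86. -10.]
shift cm [ 0.21  0.   -0.22] turn [-0.09  0.07 -0.51]
```

View pics/s5.png

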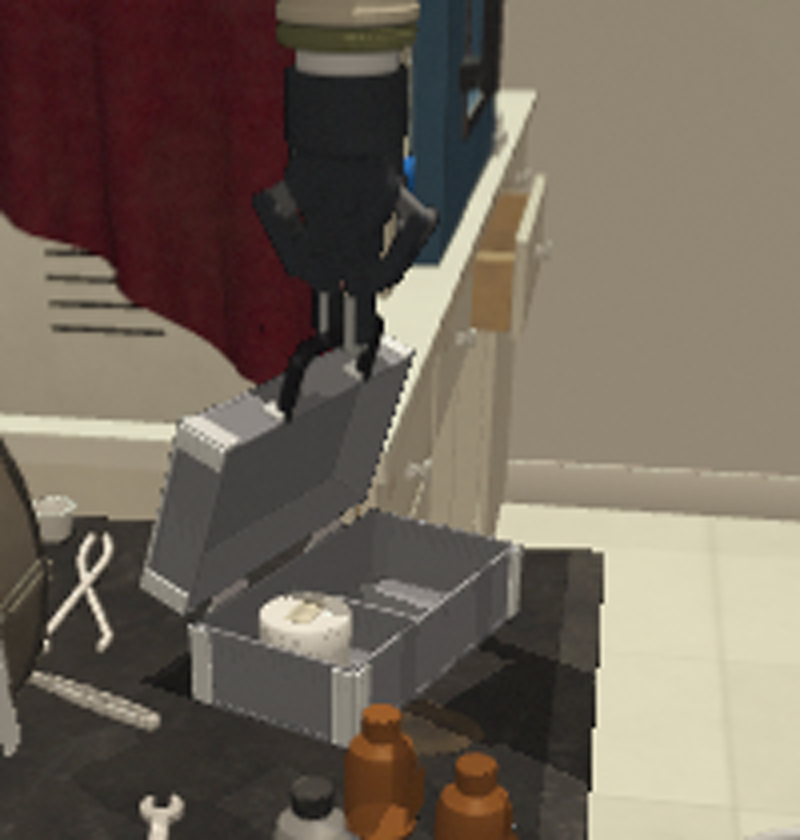

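Call:
send_rows --offset '[[-0.3,1.23,0],[-0.22,1.25,0],[-0.13,1.26,0],[-0.04,1.27,0],[0.05,1.27,0]]' --dr '[[0,0,0],[0,0,0],[0,0,0],[0,0,0],[0,0,0]]' --grip '[5,5,5,5,5]'

```text
time: 9.18
tool_pos: [576.3, -273.3, 230.1]
tcp_rot: [83.7, 89.5, -27.7]
ft_force: [-1.9, -3.7, 3.7]
finger_gap: 10.6
```

```bash
python3 - <<'E'
from h import *
tgoal(arc(92),0,13)
E
```

```text
P [ 576.3 -273.3  230.1] err(ex,ey,z) [-0.1, 2.4, -1.4] F(ex,ey,z) [-0.4, -4.1, 3.7] T [-0.55  0.58 -0.05] gap 10.6 t 9.18 j [-30.  13.  79.   0.  87.  -9.]
shift cm [ 0.14 -0.01 -0.24] turn [-0.1   0.06 -0.53]
```

Slow to 104° (1.815 rad).

Call:
send_rows --offset '[[0.13,1.0,0],[0.16,1.0,0],[0.18,0.9,0],[0.15,0.6,0],[0.1,0.3,0]]' --dr '[[0,0,0],[0,0,0],[0,0,0],[0,0,0],[0,0,0]]' --grip '[5,5,5,5,5]'

```text
time: 9.8
tool_pos: [611.6, -287.2, 222.9]
tcp_rot: [84.4, 89.5, -27.0]
ft_force: [-3.0, -6.1, 3.4]
finger_gap: 10.6
```

```bash
python3 - <<'E'
from h import *
tgoal(arc(104),0,13)
tgoal(arc(106),0,13)
s=snapshot("side");save("s6",s["pixels"],(200,20,400,230),4)
E
```

```text
P [ 611.6 -287.2  222.9] err(ex,ey,z) [-0.6, 2.4, -0.5] F(ex,ey,z) [-0.6, -6.8, 3.4] T [-0.74  0.59 -0.16] gap 10.6 t 9.8 j [-30.  19.  73.   0.  88.  -8.]
shift cm [ 0.05 -0.06 -0.24] turn [-0.1   0.05 -0.53]
P [ 611.6 -287.2  222.9] err(ex,ey,z) [5.5, 2.4, -2.3] F(ex,ey,z) [-0.6, -6.8, 3.4] T [-0.74  0.59 -0.16] gap 10.6 t 9.8 j [-30.  19.  73.   0.  88.  -8.]
shift cm [ 0.24  0.55 -0.25] turn [-0.1   0.05 -0.53]
```

View pics/s6.png

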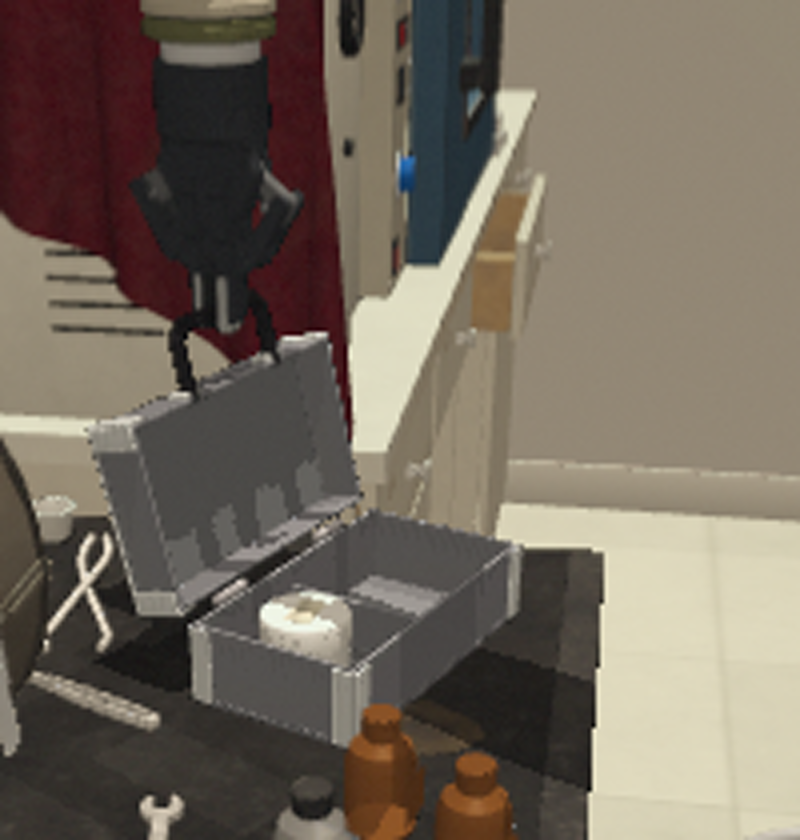

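Call:
send_rows --offset '[[0.1,0.3,0.1],[0,0,0],[0,0,0],[0,0,0],[0,0,0]]' --dr '[[0,0,0],[0,0,0],[0,0,0],[0,0,0],[0,0,0]]' --grip '[5,5,18,30,40]'

```text
time: 10.48
tool_pos: [613.9, -286.7, 220.7]
tcp_rot: [105.5, 89.6, -5.8]
ft_force: [-0.9, 0.6, -0.2]
finger_gap: 34.2
```

Call:
send_rows --offset '[[0,0,0],[0,0,0]]' --dr '[[0,0,0],[0,0,0]]' --grip '[45,45]'

```text
time: 10.72
tool_pos: [614.1, -287.2, 221.3]
tcp_rot: [100.5, 89.5, -10.8]
ft_force: [-0.2, -1.1, 0.1]
finger_gap: 38.5
```

```bash
python3 - <<'E'
from h import *
tgoal(arc(106),0,13)
s=snapshot("side");save("s7",s["pixels"],(200,20,400,230),4)
s=snapshot("wrist");save("w7",s["pixels"])
E
```

```text
P [ 614.1 -287.2  221.3] err(ex,ey,z) [3.2, 1.6, -0.7] F(ex,ey,z) [0.2, -1.1, 0.1] T [ 0.02 -0.02  0.01] gap 38.5 t 10.72 j [-29.  19.  73.   0.  88.  -8.]
shift cm [ 0.08  0.32 -0.16] turn [-0.02 -0.08 -0.45]
```

View pics/s7.png

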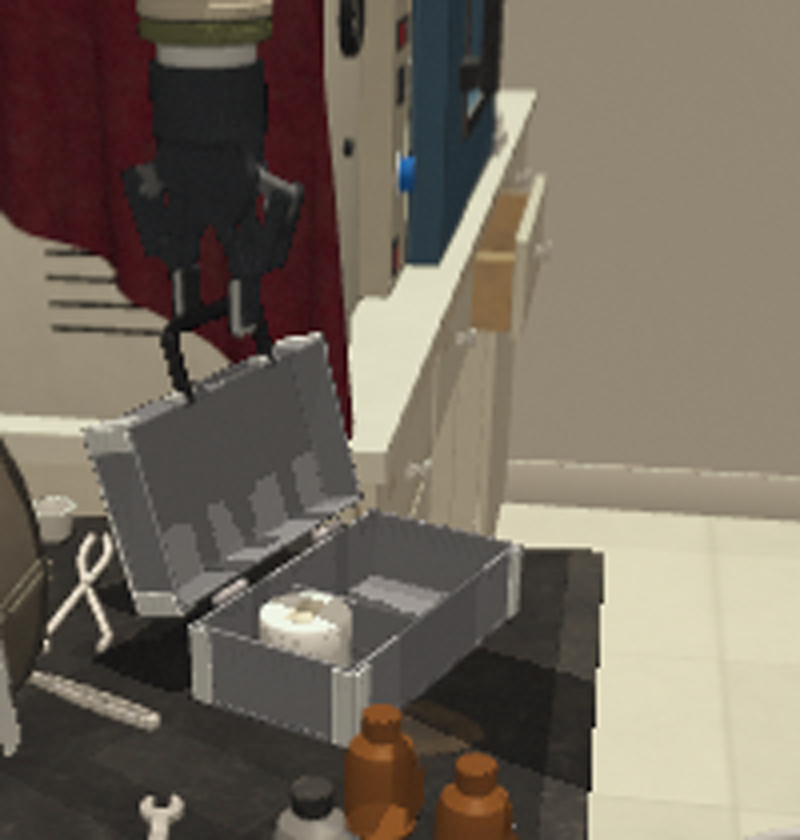

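View pics/w7.png

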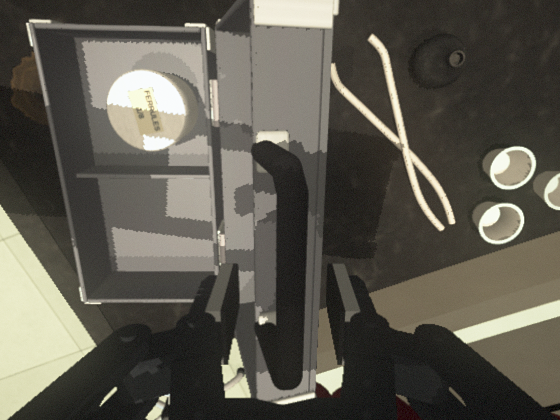

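Call:
send_rows --offset '[[-1.5,0,0],[-3,0,0],[-3,0,0],[0,0,0],[0,0,0]]' --dr '[[0,0,0],[0,0,0],[0,0,0],[0,0,0],[0,0,0]]' --grip '[45,45,45,60,75]'

```text
time: 11.45
tool_pos: [613.5, -287.3, 296.6]
tcp_rot: [98.5, 89.5, -12.8]
ft_force: [-0.3, -0.8, -0.8]
finger_gap: 64.1
```

```bash
python3 - <<'E'
from h import *
s=snapshot("top");save("t8",s["pixels"],(320,100,480,280),4)
s2=snapshot("side");save("s8",s2["pixels"],(200,150,350,300),4)
goal(np.array([480,65,170.]))
E
```

```text
P [ 613.1 -287.   295.1] err [-133.1  352.  -125.1] F [-0.8 -0.   0.9] T [-0.02 -0.03  0.02] gap 64.1 t 11.55 j [-30.  18.  66.   0.  95.  -8.]
shift now cm [ 12.4  -25.27 -27.93] | after turn [ 12.51 -25.18 -27.96] turn [-0.03 -0.09 -0.35]
```

View pics/t8.png

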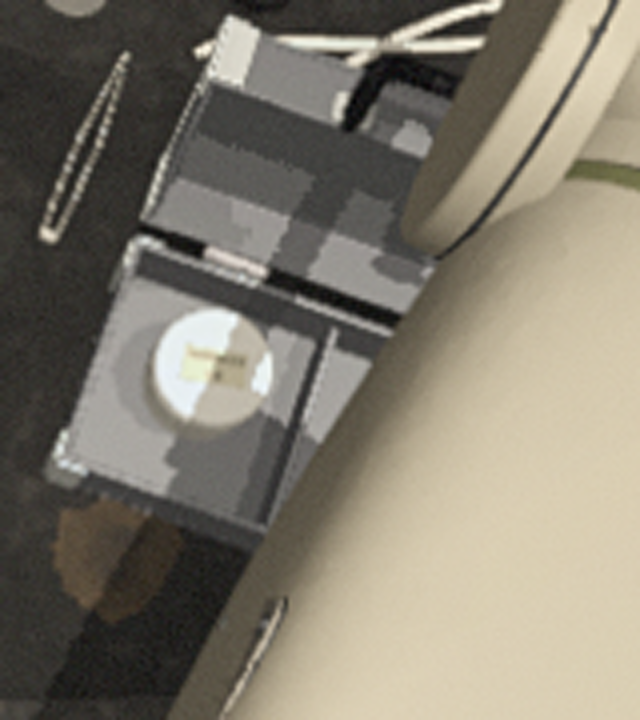

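View pics/s8.png

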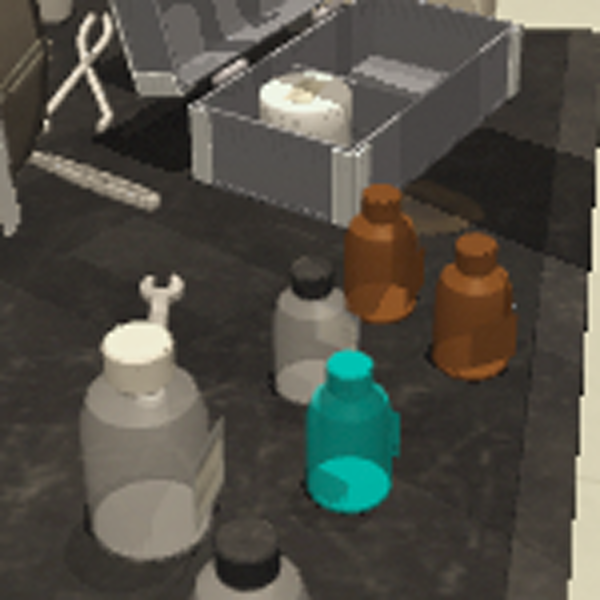

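Call:
send_rows --offset '[[0,-3.6,-4],[0,-3.6,-4],[0,-3.6,-4],[0,-3.6,-4],[0,-3.6,-4]]' --dr '[[0,0,0],[0,0,0],[0,0,0],[0,0,0],[0,0,0]]' --grip '[75,75,75,75,75]'

```text
time: 12.18
tool_pos: [517.2, -33.9, 294.0]
tcp_rot: [99.7, 89.6, -11.6]
ft_force: [0.6, 0.8, 0.0]
finger_gap: 64.3
```

Call:
send_rows --offset '[[2,-3.6,-4],[3,-3.6,-4],[4,0,0],[2,0,0],[0,0,0]]' --dr '[[0,0,0],[0,0,0],[0,0,0],[0,0,0],[0,0,0]]' --grip '[75,75,75,75,75]'

```text
time: 12.8
tool_pos: [479.4, 65.2, 182.0]
tcp_rot: [74.4, 89.8, -36.9]
ft_force: [-0.2, 0.2, 0.5]
finger_gap: 63.8
```

```bash
python3 - <<'E'
from h import *
goal(np.array([481,64,17.]))
s=snapshot("wrist");save("w9",s["pixels"])
print(proj(s,[[481,64,80],[481,64,65],[481,64,0]]).round(1))
E
```

```text
P [479.4  65.2 182. ] err [   1.6   -1.2 -165. ] F [-0.2  0.2  0.5] T [ 0.05 -0.01  0.  ] gap 63.8 t 12.8 j [  2.  -9. 107.  -0.  82.  23.]
shift now cm [16.5   0.14  0.04] | after turn [16.5   0.19  0.05] turn [-0.01  0.05 -0.17]
[[285.5 205.2]
 [285.3 198.8]
 [284.5 177.3]]
```

View pics/w9.png

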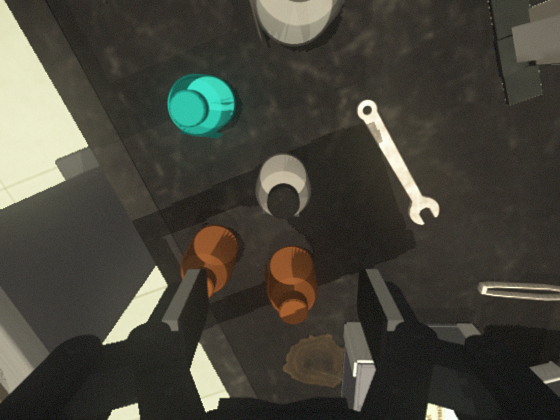

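Call:
send_rows --offset '[[4,0.15,0.05],[4,0,0],[3,0,0],[2,0,0],[1.5,0,0]]' --dr '[[0,0,0],[0,0,0],[0,0,0],[0,0,0],[0,0,0]]' --grip '[75,75,75,75,75]'

```text
time: 13.48
tool_pos: [484.6, 63.5, 40.0]
tcp_rot: [100.8, 89.5, -10.5]
ft_force: [0.2, 0.8, -0.2]
finger_gap: 64.2
```

```bash
python3 - <<'E'
from h import *
goal(np.array([481,64,15.]))
s=snapshot("wrist");save("w10",s["pixels"])
E
```

```text
P [484.6  63.5  40. ] err [ -3.6   0.5 -25. ] F [ 0.2  0.8 -0.2] T [-0.05 -0.01 -0.03] gap 64.2 t 13.47 j [  2.   0. 114.  -0.  65.  23.]
shift now cm [ 2.49 -0.38  0.09] | after turn [ 2.5  -0.36  0.09] turn [-0.06 -0.1  -0.51]
```

View pics/w10.png

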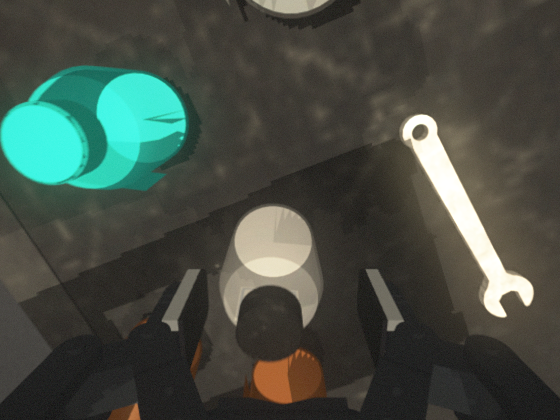

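Call:
send_rows --offset '[[1,-0.4,0.1],[1.3,0,0],[0,0,0]]' --dr '[[0,0,-0.3],[0,0,0],[0,0,0]]' --grip '[75,75,75]'

```text
time: 13.9
tool_pos: [479.1, 64.2, 15.8]
tcp_rot: [116.2, 89.9, 4.9]
ft_force: [0.2, -0.6, -0.5]
finger_gap: 64.0
```

Call:
send_rows --offset '[[0,0,0],[0,0,0],[0,0,0],[0,0,0]]' --dr '[[0,0,0],[0,0,0],[0,0,0],[0,0,0]]' --grip '[60,45,40,40]' --force 30

```text
time: 14.4
tool_pos: [480.6, 64.3, 17.4]
tcp_rot: [114.3, 89.7, 3.0]
ft_force: [1.1, 0.4, 5.1]
finger_gap: 43.1
```

```bash
python3 - <<'E'
from h import *
goal(np.array([481,64,15.]))
s=snapshot("wrist");save("w11",s["pixels"])
E
```

```text
P [480.6  64.3  17.4] err [ 0.4 -0.3 -2.4] F [1.1 0.4 5.1] T [ 0.08  0.05 -0.01] gap 43.1 t 14.4 j [  2.   2. 115.   0.  63.  23.]
shift now cm [0.24 0.05 0.01] | after turn [0.24 0.05 0.01] turn [-0.03 -0.1  -0.23]
```

View pics/w11.png

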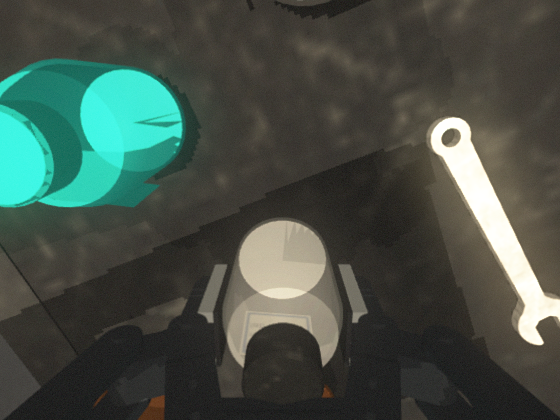

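Call:
send_rows --offset '[[-1,0,0],[-2,0,0],[-3,0,0],[-4,0,0],[-4,0,0]]' --dr '[[0,0,0],[0,0,0],[0,0,0],[0,0,0],[0,0,0]]' --grip '[30,30,30,30,30]'

```text
time: 15.08
tool_pos: [478.8, 64.2, 157.9]
tcp_rot: [114.4, 89.9, 3.1]
ft_force: [1.1, 0.4, -0.9]
finger_gap: 43.1
```

```bash
python3 - <<'E'
from h import *
FB=CTR-59*ey
print(FB)
goal(np.array([FB[0],FB[1],160.]))
s=snapshot("side");save("s12",s["pixels"],(160,100,400,280),3)
E
```

```text
[ 478.8681774  -296.16978243    0.        ]
P [478.8  64.2 157.9] err [ 1.000e-01 -3.604e+02  2.100e+00] F [ 1.1  0.4 -0.9] T [-0.06 -0.03  0.07] gap 43.1 t 15.07 j [  2.  -8. 109.   0.  79.  23.]
shift now cm [-0.21 13.12 33.57] | after turn [-0.21 13.1  33.57] turn [-0.03 -0.05 -0.11]
```

View pics/s12.png

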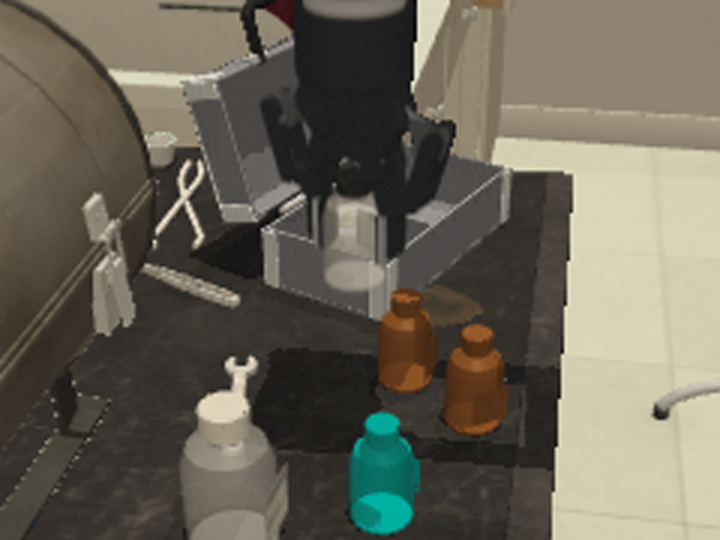

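Call:
send_rows --offset '[[-0.2,1,2.5],[0,1.9,4.8],[0,1.9,4.8],[0,1.9,4.8],[0,1.9,4.8]]' --dr '[[0,0,0],[0,0,0],[0,0,0],[0,0,0],[0,0,0]]' --grip '[30,30,30,30,30]'

```text
time: 15.75
tool_pos: [480.2, -170.7, 158.8]
tcp_rot: [116.9, 89.8, 5.6]
ft_force: [0.8, -0.0, 0.0]
finger_gap: 42.9
```

Call:
send_rows --offset '[[0,1.9,4.8],[0,1.5,4],[0,0.8,2],[0,0,1],[0,0,0]]' --dr '[[0,0,0],[0,0,0],[0,0,0],[0,0,0],[0,0,0]]' --grip '[30,30,30,30,30]'

```text
time: 16.38
tool_pos: [476.6, -293.8, 158.5]
tcp_rot: [131.9, 89.8, 20.5]
ft_force: [-0.1, -0.1, -0.3]
finger_gap: 43.3
```

```bash
python3 - <<'E'
from h import *
FB=CTR-59*ey-3*ex
goal(np.array([FB[0],FB[1],100.]))
s=snapshot("side");save("s13",s["pixels"],(200,60,400,210),4)
s=snapshot("wrist");save("w13",s["pixels"])
for a in (-61,61):
  for b in (-57,57): print(a,b,proj(s,[CTR-59*ey+a*ex+b*ey+60*ez]).round())
E
```

```text
P [ 476.6 -293.8  158.5] err [ -0.5  -1.3 -58.5] F [-0.1 -0.1 -0.3] T [-0.02 -0.    0.02] gap 43.3 t 16.38 j [-37.   4.  97.   0.  79. -16.]
shift now cm [ 5.85 -0.01  0.15] | after turn [ 5.85 -0.    0.14] turn [-0.04 -0.11 -0.12]
-61 -57 [[206. 281.]]
-61 57 [[194. 127.]]
61 -57 [[368. 280.]]
61 57 [[381. 126.]]
```

View pics/s13.png

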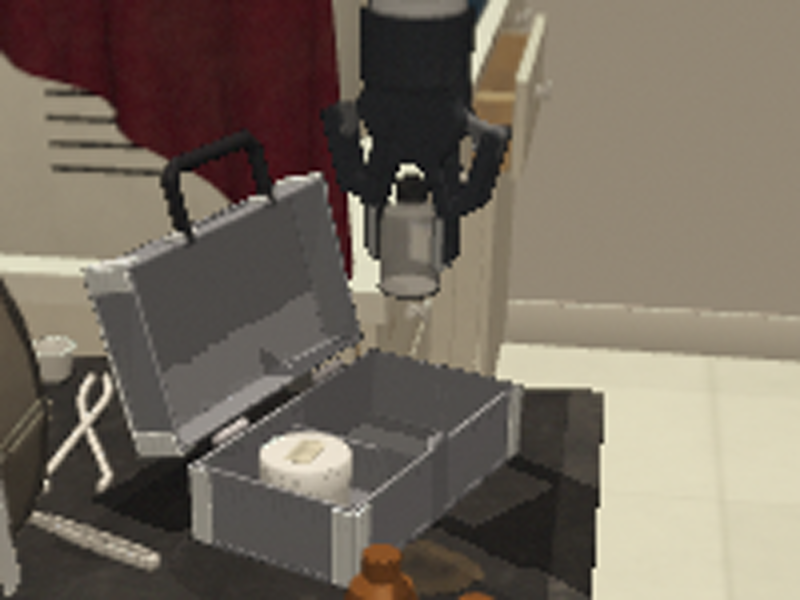

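View pics/w13.png

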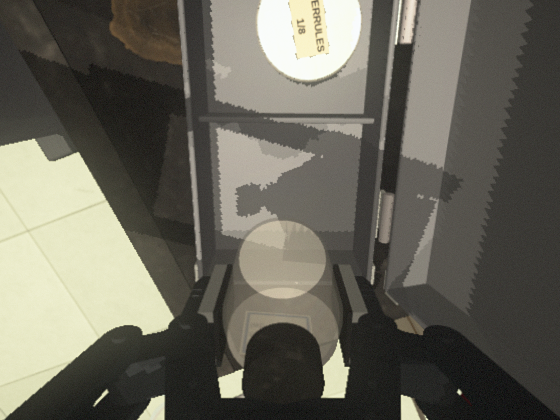

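Call:
send_rows --offset '[[3,0,0.1],[3,0,0],[3,0,0],[2,0,0],[0,0,0]]' --dr '[[0,0,0],[0,0,0],[0,0,0],[0,0,0],[0,0,0]]' --grip '[30,30,30,30,30]'

```text
time: 17.1
tool_pos: [475.9, -293.7, 47.0]
tcp_rot: [-169.3, 89.9, 79.4]
ft_force: [0.0, 0.0, -0.1]
finger_gap: 43.3
```

```bash
python3 - <<'E'
from h import *
FB=CTR-59*ey-3*ex
goal(np.array([FB[0],FB[1],21.]))
s=snapshot("wrist");save("w14",s["pixels"])
s=snapshot("side");save("s14",s["pixels"],(200,60,400,210),4)
E
```

```text
P [ 475.9 -293.7   47. ] err [  0.2  -1.4 -26. ] F [ 0.   0.  -0.1] T [-0.02 -0.02 -0.  ] gap 43.3 t 17.1 j [-37.  11. 102.   0.  68. -16.]
shift now cm [2.6  0.07 0.13] | after turn [2.6  0.07 0.12] turn [ 0.02 -0.13  0.03]
```

View pics/w14.png

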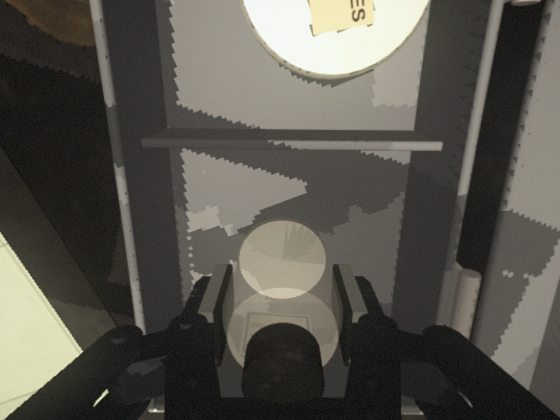

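View pics/s14.png

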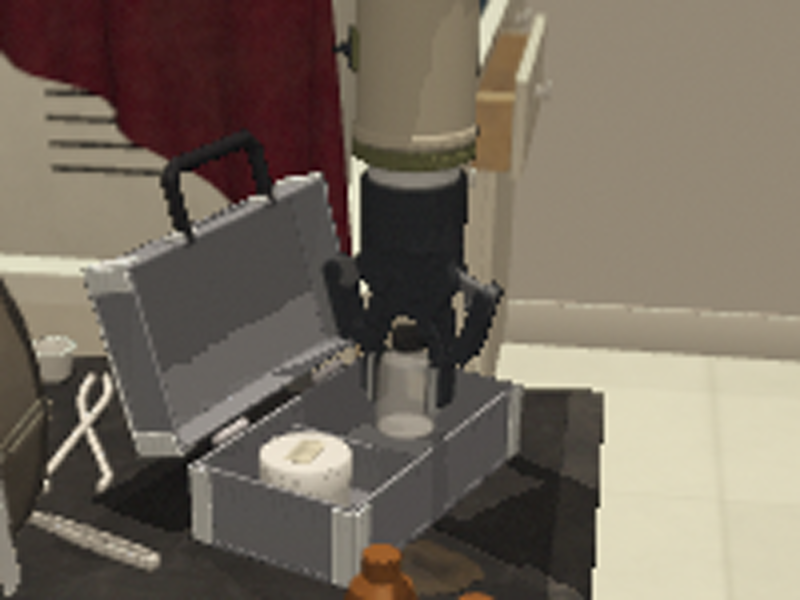

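Call:
send_rows --offset '[[1,0,0.1],[0.7,0,0],[0.4,0,0],[0,0,0]]' --dr '[[0,0,0],[0,0,0],[0,0,0],[0,0,0]]' --grip '[30,30,30,30]'

```text
time: 17.7
tool_pos: [476.2, -296.0, 27.2]
tcp_rot: [128.8, 89.9, 17.5]
ft_force: [-0.1, -0.1, -1.1]
finger_gap: 43.3
```

Call:
send_rows --offset '[[0.3,0,0],[0,0,0]]' --dr '[[0,0,0],[0,0,0]]' --grip '[30,30]'

```text
time: 17.95
tool_pos: [476.5, -296.1, 24.5]
tcp_rot: [117.1, 89.8, 5.8]
ft_force: [0.1, 0.3, -1.3]
finger_gap: 43.2
```

Call:
send_rows --offset '[[0.2,0,0],[0,0,0]]' --dr '[[0,0,0],[0,0,0]]' --grip '[30,30]'

```text
time: 18.2
tool_pos: [476.5, -296.1, 22.5]
tcp_rot: [118.1, 89.8, 6.7]
ft_force: [0.6, 0.1, -1.7]
finger_gap: 42.9
```

Call:
send_rows --offset '[[0.15,0,0],[0,0,0]]' --dr '[[0,0,0],[0,0,0]]' --grip '[30,30]'

```text
time: 18.45
tool_pos: [476.7, -296.3, 21.4]
tcp_rot: [111.4, 89.8, 0.0]
ft_force: [-0.9, -0.4, 1.8]
finger_gap: 43.4
```

Call:
send_rows --offset '[[0.1,0,0],[0,0,0],[0,0,0],[0,0,0],[0,0,0]]' --dr '[[0,0,0],[0,0,0],[0,0,0],[0,0,0],[0,0,0]]' --grip '[30,30,52,60,68]'

```text
time: 19.08
tool_pos: [476.5, -296.1, 19.9]
tcp_rot: [117.8, 89.8, 6.5]
ft_force: [0.9, 0.6, -0.3]
finger_gap: 58.0
```

```bash
python3 - <<'E'
from h import *
FB=CTR-59*ey-3*ex
goal(np.array([FB[0],FB[1],21.]))
s=snapshot("wrist");save("w15",s["pixels"])
s=snapshot("side");save("s15",s["pixels"],(200,60,400,210),4)
E
```

```text
P [ 476.5 -296.1   19.9] err [-0.4  1.   1.1] F [ 0.9  0.6 -0.3] T [ 0.02  0.02 -0.02] gap 58.0 t 19.07 j [-37.  13. 102.   0.  65. -16.]
shift now cm [-0.11 -0.08 -0.08] | after turn [-0.11 -0.08 -0.08] turn [-0.03 -0.08 -0.15]
```

View pics/w15.png

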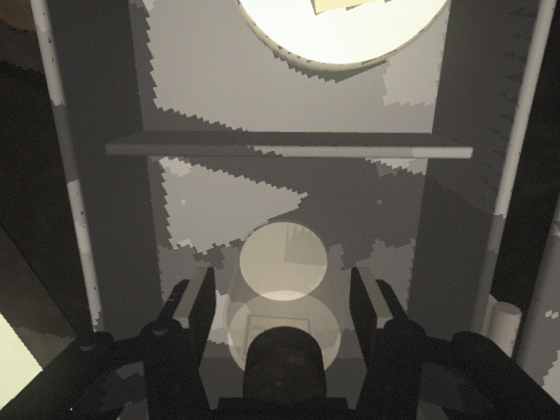

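View pics/s15.png

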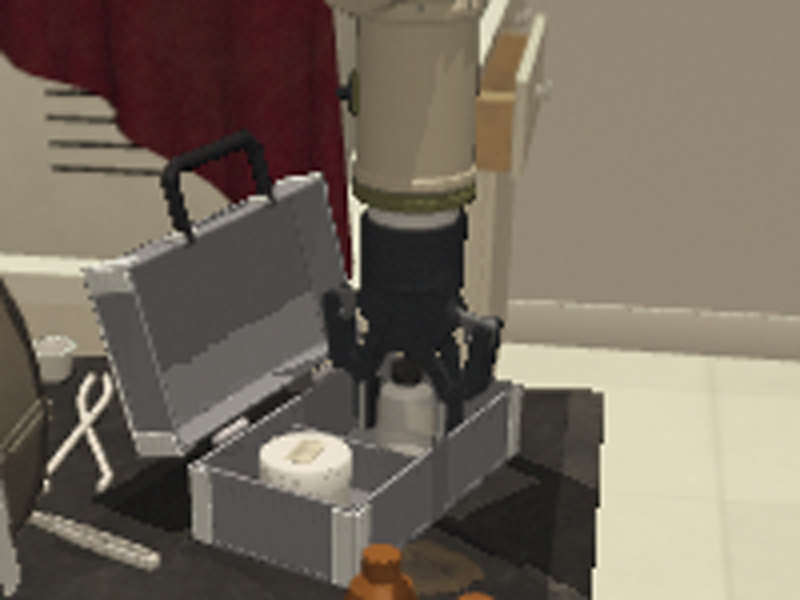

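Released, upright, force near zero. Lift straight up.

Call:
send_rows --offset '[[-2,0,0],[-3,0,0],[-4,0,0],[-5,0,0],[-5,0,0]]' --dr '[[0,0,0],[0,0,0],[0,0,0],[0,0,0],[0,0,0]]' --grip '[68,68,68,68,68]'

```text
time: 19.8
tool_pos: [475.9, -296.2, 213.4]
tcp_rot: [102.2, 89.8, -9.1]
ft_force: [0.1, -0.1, -0.6]
finger_gap: 58.0
```

Call:
send_rows --offset '[[-3,0,0],[0,0,0],[0,0,0],[0,0,0]]' --dr '[[0,0,0],[0,0,0],[0,0,0],[0,0,0]]' --grip '[68,68,68,68]'

```text
time: 20.3
tool_pos: [475.2, -295.7, 238.7]
tcp_rot: [168.7, 89.9, 57.4]
ft_force: [-0.2, -1.4, 0.8]
finger_gap: 58.1
```

```bash
python3 - <<'E'
from h import *
FB=CTR-59*ey
s=snapshot("wrist");save("w16",s["pixels"])
s=snapshot("side");save("s16",s["pixels"],(180,60,380,210),4)
print(proj(snapshot("wrist"),[FB+[0,0,84],FB+[0,0,4]]).round(),proj(s,[FB+[0,0,84],FB+[0,0,4]]).round(1))
s=snapshot("top");save("t16",s["pixels"])
E
```

```text
[[287. 184.]
 [286. 164.]] [[301.1 149.8]
 [300.5 174.2]]
```

View pics/w16.png

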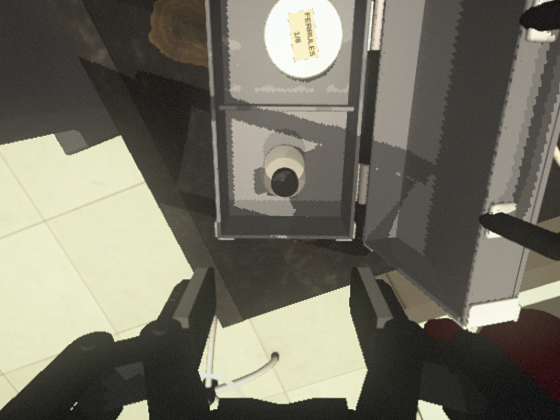

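View pics/s16.png

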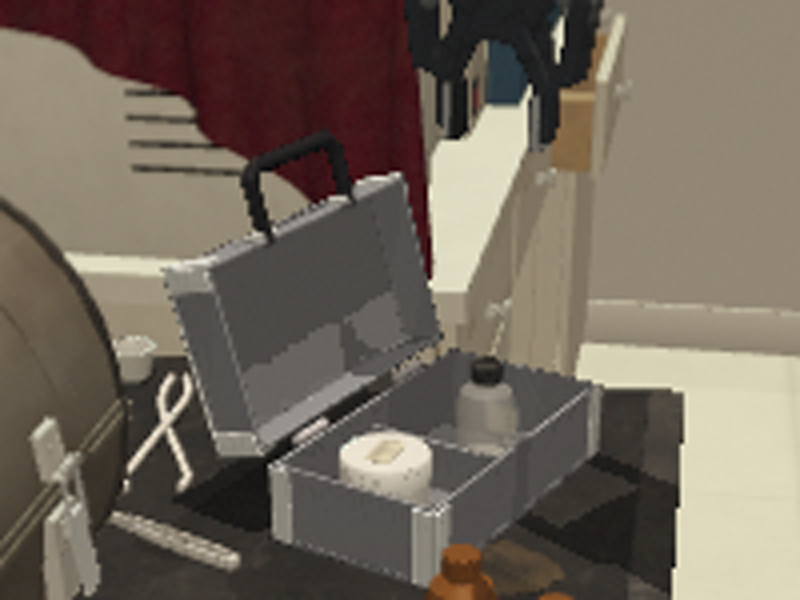

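View pics/t16.png

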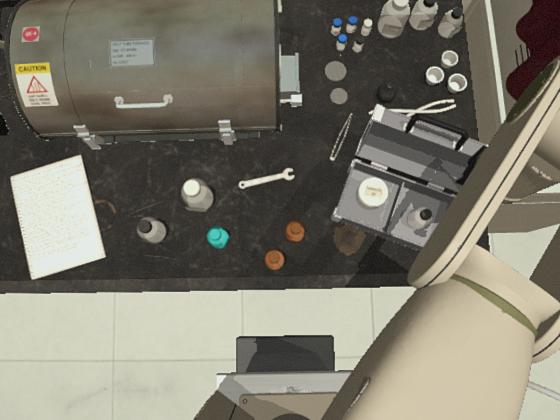

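```bash
python3 - <<'E'
from h import *
print(workorder.hand_in())
E
```

```text
the job is handed in; nothing more can be done
None
```

The lid is open and let go, the smallest bottle stands in the right bay, and I handed the job in at about 20.5 s. It reported no verdict.

**What I did:**
- **Lid:** I gripped the handle bar with the tool tilted 15° and guided it along its arc, about 0.6 rad/s, to roughly 1.85 rad. I opened the fingers there; the force read about 1 N, which is at the noise level.
- **Bottle:** I gripped the smallest clear bottle round its straight sides, lifted it and carried it over. I lowered it into the bay until the wrist force turned upward, then let go and drew straight up.

**Last checks, from the pictures:**
- The lid leans on its stop.
- The bottle is upright. Its cap is within about 3 pixels of the predicted bay centre in the wrist view.
- The tin, the medium bottle and the large bottle look where they were, and nothing touches the gripper.

**One thing went wrong:** my first, untilted approach to the handle struck the shut case. The wrist force read up to about 76 N, under the 120 N limit. I think a finger linkage hit the edge of the lid. I could not tell whether that counts as finger contact or as gripper-body contact, which has a 40 N limit. I backed off at once and saw no displacement. The later steps stayed below about 10 N.

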